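# Match the lids to the porcelain tea caddies

## Robot

A 6-joint arm with a two-finger parallel gripper is mounted at the origin on the work surface. World frame = base frame: x ahead of the robot, y to its left, z up, the work surface at z = 0. Lengths are in mm, angles in rad, forces in N, time in s.
With the tool pointing down it reaches from about 350 to 775 mm from the base axis. Payload 7.3 kg.
Tool frame: the origin (TCP) lies on the front face of the gripper's body, between the roots of the fingers; the fingertips stand 66 mm ahead of it and the grasp point (between the pads) lies 47 mm ahead of it (bot.tip_extent is the distance from the TCP to the fingertips, in mm); z points along the fingers, y is the line along which they close (so a half turn about z gives the same grasp; the last joint's range is limited). The gripper opens to 92 mm and grips with 3 to 60 N. Pads are 19 mm wide; open, the fingers measure 130 mm over their backs; the gripper's body (75 mm by 190 mm) begins 47 mm behind the grasp point.
Start: joints at [-1.325, 0.342, 1.524, -0, 1.275, -0.146], TCP at [200.495, -485.222, 292.241] pointing down, gripper open.
Joint ranges: [-2.53, 2.53], [-0.77, 2.02], [0.04, 2.7], [-1, 4.14], [0.28, 2.66], [-3.11, 3.11]. Speed limits (rad/s): [2.57, 2.57, 3.14, 3.14, 3.14, 3.14].

## Interface

Orientations are given as [roll, pitch, yaw] about the fixed x, y, z axes, in that order (R = Rz(yaw) Ry(pitch) Rx(roll)).
In Python, from plant import readout, viewer, order, bot gives the robot as it stands.
- The arm moves only by the shell command python3 -m creep 'ROWS'. ROWS is text: rows parted by semicolons, each of 7 numbers parted by spaces: the shift along the world's x, y, z in m, then the turn, a rotation vector about the world's x, y, z in rad, then the opening in per cent of the stroke, from 0 (shut) to 100 (fully open). A call has 1 to 8 rows; each row shifts and turns the commanded pose from where the row before left it; what a row does not reach is not made up. A row lasts 1/12 s, in which the tool goes at most 41.7 mm and 7.16 degrees, less where a joint would pass 70% of its speed; a pose out of reach is approached as far as the arm can. A call is refused whole if a number of a shift passes 0.0417 or a number of a turn 0.125, either way. A call with a gripper value outside its range is refused whole. The fingers move at their own pace and stop on an object; the grip force is fixed at half the most. Time passes only in rows, so rows that do not move let the fingers close. It gives the time, the measured TCP pose, the force, the opening and the grip force at its end, in the units of the state.
- readout.get_obs(): the state, without advancing time (a new reading comes with each control period).
- viewer.capture(name): name is "side" or "top" or "wrist"; returns the picture (400x640x3 uint8, red, green, blue); there is no depth.
- viewer.camera_info(name): a dict with "fx", "fy", "cx", "cy" (pixels), "origin" and "rotation" of the camera in the world. Camera axes: x right, y up, looking along -z (the intrinsics and any distortion apply to the point x, -y, -z); pixel columns grow to the right and rows downward; lengths in mm; the calibration is good to about 2 mm. A picture is of the moment at which its call begins: read the wrist's pose just before it. camera_info takes no time and is no camera call; for the wrist camera it gives the pose at the moment of the call.
- order.close_job(): hands the job in; it is judged then, once.
The state is a dict: "time": time; "joint_positions": joint angles; "dq": joint speeds; "tau": joint torques, N m; "tool_pos": TCP position; "tcp_rot": TCP orientation; "contact_force": force on the tool from outside, world axes, zero at the start; "moment": the same for the moment, N m; "grip_width": finger opening in mm; "finger_force": force on a finger pad.
Only numpy, scipy, OpenCV 4.12 (cv2) and the standard library are available. Lean on these libraries where they do the work, as an engineer would, in place of code of your own. Each camera call takes 0.05 s, during which the arm holds its last target. There are 200 camera calls.

## Task

Two open porcelain tea caddies, one round and one square, stand on the appraisal cart with their lids lying about. Put each caddy's own lid on it, fully seated and with the square lid's sides in line with its caddy's; the caddies must not be tipped over and the lids must be set down, not dropped. The small third lid belongs to neither caddy.

Things in the scene. Friction and masses are not known exactly. Their poses are not given: they have to be found in the camera images.
- round_lid_center (a point): Large round lid, white porcelain, 0.15 kg: plate 92 mm across, boss 54 mm, round knob 22 mm. From the underside up: boss 8 mm high (it rests on this), plate 6 mm thick, straight knob 30 mm high. This point: on its upright axis, 22 mm above the underside, 8 mm above the plate's top face, 22 mm below the knob's top; z up. (Not the smaller, 58 mm round lid that also lies there.)
- square_lid_center (a point): Square lid, white porcelain, 0.16 kg: plate 92 x 92 mm, boss 54 x 54 mm, knob 22 x 22 mm, sides along its x and y. From the underside up: boss 8 mm high (it rests on this), plate 6 mm thick, straight knob 30 mm high. This point: on its upright axis, 22 mm above the underside, 8 mm above the plate's top face, 22 mm below the knob's top; z up.
- round_caddy_mouth (a point): Round tea caddy, white porcelain with a gilt band, 84 mm across, 100 mm high, 0.8 kg, loose, upright. This point: centre of the mouth at rim height, z up. Wall 6 mm. Seated, the lid's point is 14 mm above this one. Mouth 72 mm across: 9 mm of play all round for the lid's boss.
- square_caddy_mouth (a point): Square tea caddy, white porcelain with a gilt band, 84 x 84 mm, 90 mm high, 0.8 kg, loose, upright. This point: centre of the mouth at rim height, z up. Wall 6 mm. Seated, the lid's point is 14 mm above this one. Mouth 72 x 72 mm, sides along its x and y: 9 mm of play each way for the lid's boss when in line; any quarter turn will do.
Not all that is in view belongs to the job. Leave any green look-alike of the part that bears square_caddy_mouth alone. What is shaped like the part that bears square_lid_center but pink is not meant.

How it is judged:
By the outcome, as a careful person would: the job done as asked, in the order asked, and still so for the second after the job is handed in, with the robot touching nothing.
It also fails if it takes over 54 s, if anything falls off the work surface, if the arm or the gripper's body presses on something with over 40 N, if the wrist force passes 120 N, or if a joint passes its speed limit or range.

## Working session

There is one attempt and no reset: what is moved stays moved. The work goes in short steps, Python scripts to look and compute and a shell command to move; the robot and the scene stay as the last step left them, time stands still between calls to the robot, and variables do not carry over. Pictures are saved under pics/ and viewed, at most 10 in all, crops included, and the job is handed in when it is done.

```bash
ls; mkdir -p pics
python3 - <<'E'
from plant import readout, viewer, order, bot
import cv2
for n in("top","side"):
    im=viewer.capture(n); cv2.imwrite(f"pics/{n}0.png",im[:,:,::-1]); print(n,viewer.camera_info(n))
print(readout.get_obs())
E
```

```text
pics
top {'fx': 516.9368922853946, 'fy': 516.9368922853946, 'cx': 320.1615308703451, 'cy': 196.04717179274363, 'origin': array([ 312.12622615,   55.01953865, 1546.05328974]), 'rotation': array([ 9.67508878e-02,  7.36497122e-05, -1.57028093e+00])}
side {'fx': 361.0451126100808, 'fy': 361.0451126100808, 'cx': 316.64421666789013, 'cy': 197.8185270428052, 'origin': array([ 397.65542033, -484.25794956,  655.80990837]), 'rotation': array([ 0.75994022,  0.01727526, -0.18667015])}
{'time': 0.1, 'joint_positions': array([-1.32499065e+00,  3.42653766e-01,  1.52490110e+00, -4.78238735e-06,
        1.27539012e+00, -1.46013952e-01]), 'dq': array([ 2.69791199e-05, -2.71652857e-03, -2.49210887e-03, -8.76989051e-06,
       -9.32755996e-04,  3.46648466e-04]), 'tau': array([ 2.01351693e-03, -4.32003593e+01, -2.44694817e+01,  7.19063985e-02,
        5.26500796e-02, -6.09215317e-05]), 'tool_pos': array([ 200.43011518, -484.94984739,  291.62113925]), 'tcp_rot': array([-3.14025404e+00, -1.92234299e-04,  3.91820896e-01]), 'contact_force': array([-0.13466485,  0.76505148, -0.82119598]), 'moment': array([ 0.00054822,  0.02379309, -0.04116439]), 'finger_force': 0.0, 'grip_width': 91.57789866944665}
```

View pics/top0.png

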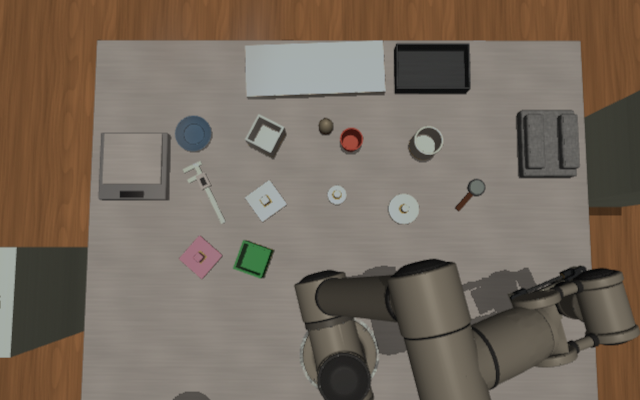

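View pics/side0.png

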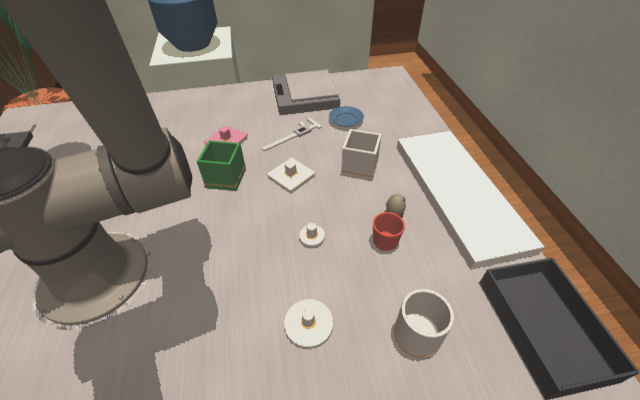

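The top picture shows the round lid at about (404,209), the square lid at (266,201), the small lid at (337,195), the round caddy at (427,143) and the square caddy at (266,136). I leave the green and pink look-alikes alone. Next I enlarge the top picture.

```bash
cat > h.py <<'E'
from plant import readout, viewer, order, bot
import numpy as np, cv2
from scipy.spatial.transform import Rotation as R
def w(info,u,v,z):
    d=R.from_euler('xyz',info['rotation']).apply([(u-info['cx'])/info['fx'],-(v-info['cy'])/info['fy'],-1])
    o=np.array(info['origin']); return (o+d*(z-o[2])/d[2])[:2]
def px(info,p):
    q=R.from_euler('xyz',info['rotation']).inv().apply(np.array(p)-info['origin'])
    return np.array([info['cx']+info['fx']*q[0]/-q[2],info['cy']-info['fy']*q[1]/-q[2]])
E
python3 - <<'E'
from h import *
im=cv2.imread("pics/top0.png")
c=im[105:235,235:455]
cv2.imwrite("pics/crop.png",cv2.resize(c,(792,468),interpolation=cv2.INTER_CUBIC)) # x3.6
E
```

```text
(no output)
```

View pics/crop.png

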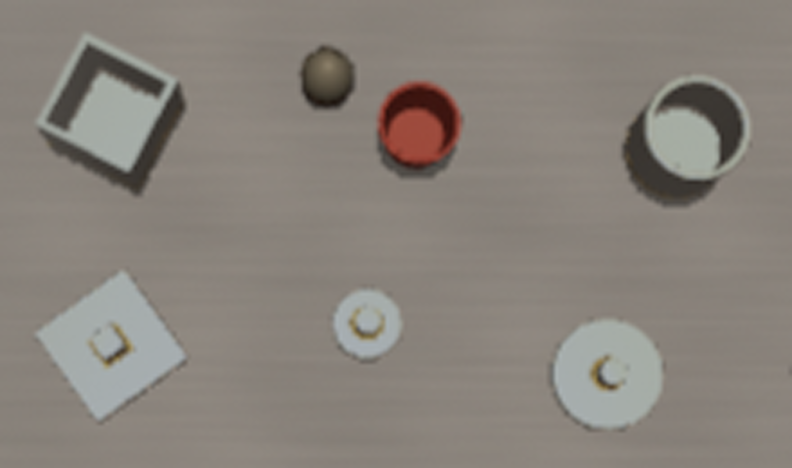

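The enlarged crop gives these positions in crop pixels:
- Round lid plate centre: (607,374).
- Round caddy rim centre: (697,128).
- Square lid corners: (123,271), (186,356), (100,421), (36,335).
- Square caddy rim corners: (86,35), (180,81), (130,173), (38,122).

Run:
```python
from h import *
I=viewer.camera_info("top")
f=lambda u,v,z: w(I,235+(u+.5)/3.6-.5,105+(v+.5)/3.6-.5,z)
print("rl",f(607.5,374,14),f(612,372,44)); print("rc",f(697,128,100))
for n,c,z in(("sl",[(123,271),(186,356),(100,421),(36,335)],14),("sc",[(86,35),(180,81),(130,173),(38,122)],90)):
    P=np.array([f(*p,z) for p in c]); E=np.roll(P,-1,0)-P
    print(n,P.mean(0),np.linalg.norm(E,axis=1),np.degrees(np.arctan2(E[:,1],E[:,0]))%90)
print("wrist",viewer.camera_info("wrist"), readout.get_obs()['tool_pos'],bot.tip_extent)
```

```text
rl [ 423.69393221 -192.04898628] [ 423.13314354 -190.87631528]
rc [ 612.00742501 -251.71589004]
sl [447.00984407 217.69986209] [88.23100924 88.57553817 89.09687051 89.13942333] [36.71833726 37.33497343 37.08422905 36.7756825 ]
sc [634.35220061 213.90077899] [84.0615365  83.90252947 84.18008745 79.81282172] [63.62612746 62.22650612 60.84023004 62.14108434]
wrist {'fx': 282.1984100442739, 'fy': 282.1984100442739, 'cx': 316.9618856676437, 'cy': 196.2529665693683, 'origin': array([ 270.36223873, -455.6859571 ,  384.79967818]), 'rotation': array([-0.2827693 ,  0.00169348, -1.17944126])} [ 200.43011518 -484.94984739  291.62113925] 65.5
```

```bash
R1="";
python3 -m creep '0.012 0.016 -0.004 0 0 0 70;0.0186 0.0244 -0.0077 0 0 0 70;0.0186 0.0244 -0.0077 0 0 0 70;0.0186 0.0244 -0.0077 0 0 0 70;0.0186 0.0244 -0.0077 0 0 0 70;0.0186 0.0244 -0.0077 0 0 0 70;0.0186 0.0244 -0.0077 0 0 0 70;0.0186 0.0244 -0.0077 0 0 0 70' 
python3 -m creep '0.0186 0.0244 -0.0077 0 0 0 70;0.0186 0.0244 -0.0077 0 0 0 70;0.0186 0.0244 -0.0077 0 0 0 70;0.0186 0.0244 -0.0077 0 0 0 70;0.012 0.018 -0.005 0 0 0 70;0.01 0.012 -0.005 0 0 0 70;0 0 0 0 0 0 70;0 0 0 0 0 0 70'
python3 - <<'E'
from h import *
o=readout.get_obs(); I=viewer.camera_info("wrist"); im=viewer.capture("wrist")
cv2.imwrite("pics/w1.png",im[:,:,::-1])
print(o['tool_pos'],o['tcp_rot'],o['joint_positions'],o['time'],I['origin'],I['rotation'])
print(px(I,[424,-192,44]),px(I,[424,-192,14]),px(I,[612,-252,100]))
E
```

```text
time: 0.77
tool_pos: [343.2, -297.0, 233.8]
tcp_rot: [-3.141, 0.0, 0.392]
contact_force: [0.7, 0.5, -0.5]
grip_width: 64.1
finger_force: 0.0
time: 1.43
tool_pos: [439.1, -170.3, 193.1]
tcp_rot: [-3.141, 0.001, 0.394]
contact_force: [-0.7, 0.0, -0.7]
grip_width: 64.3
finger_force: 0.0
[ 439.06588245 -170.27195069  193.13382714] [-3.14086449e+00  9.12442812e-04  3.93844189e-01] [-5.32744346e-01  3.56922153e-01  1.80958507e+00 -3.52802598e-04
  9.76215664e-01  6.44405916e-01] 1.4333 [ 509.00698745 -140.78087113  286.20904038] [-2.83917511e-01  1.10476916e-03 -1.17739245e+00]
[333.23013975 224.88143824] [331.64020166 213.81472594] [562.15913601  19.76004303]
```

View pics/w1.png

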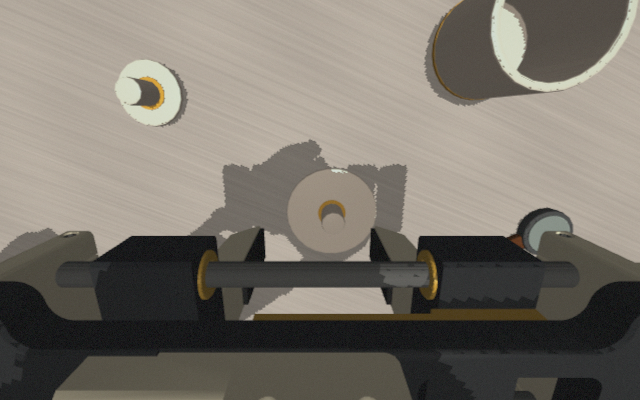

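The picture shows the round lid between the fingers: plate centre (332,211), knob top (333,219). Both are within a few pixels of the prediction.

Run:
```python
from h import *
I=viewer.camera_info("wrist")
print(w(I,333,219,44),w(I,332,211,14),readout.get_obs()['tool_pos'])
```

```text
[ 428.98414146 -190.27337848] [ 426.72148868 -191.90401273] [ 438.82898052 -170.93314978  193.40262352]
```

```bash
python3 -m creep '-0.004 -0.007 -0.01 0 0 0 70;-0.0043 -0.007 -0.02 0 0 0 70;-0.004 -0.0064 -0.02 0 0 0 70;0 0 -0.02 0 0 0 70;0 0 -0.02 0 0 0 70;0 0 -0.012 0 0 0 70;0 0 -0.007 0 0 0 70;0 0 0 0 0 0 70'
python3 -m creep '0 0 0 0 0 0 0;0 0 0 0 0 0 0;0 0 0 0 0 0 0;0 0 0 0 0 0 0;0 0 0 0 0 0 0;0 0 0 0 0 0 0'
```

```text
time: 2.15
tool_pos: [425.9, -191.8, 83.6]
tcp_rot: [-3.14, 0.001, 0.39]
contact_force: [-0.1, 0.1, -0.1]
grip_width: 64.5
finger_force: 0.0
time: 2.65
tool_pos: [426.9, -191.3, 84.9]
tcp_rot: [3.141, -0.0, 0.392]
contact_force: [0.0, -0.2, 0.5]
grip_width: 29.1
finger_force: 0.0
```

```bash
python3 -m creep '0 0 0 0 0 0 0;0 0 0 0 0 0 0;0 0 0 0 0 0 0;0 0 0 0 0 0 0'
python3 -m creep '0 0 0.005 0 0 0 0;0 0 0.015 0 0 0 0;0 0 0.025 0 0 0 0;0 0 0.03 0 0 0 0;0 0 0.03 0 0 0 0;0 0 0.02 0 0 0 0;0 0 0.01 0 0 0 0;0 0 0 0 0 0 0'
```

```text
time: 2.98
tool_pos: [426.9, -191.2, 84.7]
tcp_rot: [3.141, -0.0, 0.392]
contact_force: [0.1, 1.5, 3.5]
grip_width: 21.7
finger_force: 30.0
time: 3.65
tool_pos: [427.6, -191.7, 222.0]
tcp_rot: [3.138, -0.003, 0.392]
contact_force: [0.4, -0.1, -2.1]
grip_width: 21.3
finger_force: 30.0
```

```bash
python3 -m creep '0.01 -0.003 0 0 0 0 0;0.022 -0.007 0 0 0 0 0;0.024 -0.008 0 0 0 0 0;0.024 -0.008 0 0 0 0 0;0.02 -0.007 0 0 0 0 0;0.01 -0.003 0 0 0 0 0;0 0 0 0 0 0 0;0 0 0 0 0 0 0'
python3 - <<'E'
from h import *
o=readout.get_obs(); I=viewer.camera_info("wrist"); im=viewer.capture("wrist")
cv2.imwrite("pics/w2.png",im[:,:,::-1])
print(o['tool_pos'],o['tcp_rot'])
for p in([612,-252,100],[612,-210,100],[612,-294,100],[654,-252,100],[570,-252,100]):print(px(I,p))
E
```

```text
time: 4.32
tool_pos: [536.2, -226.9, 217.8]
tcp_rot: [-3.139, 0.002, 0.392]
contact_force: [-0.6, 0.1, -1.4]
grip_width: 21.4
finger_force: 30.0
[ 536.20481058 -226.85837307  217.79381091] [-3.13908858e+00  2.12149952e-03  3.92062967e-01]
[389.43657471 135.71281006]
[336.81700756 112.87481309]
[439.86038419 157.5978021 ]
[416.62828532  78.58325041]
[364.98559188 187.08412324]
```

View pics/w2.png

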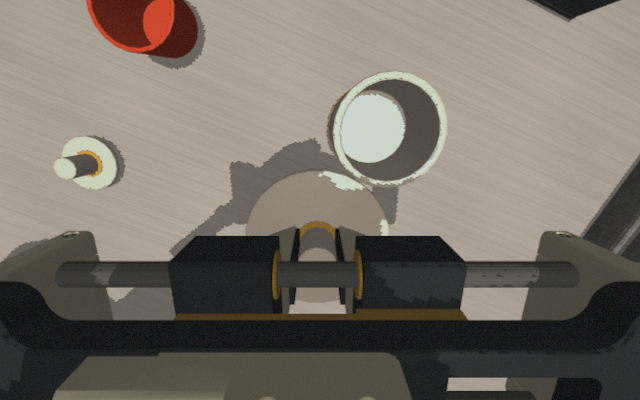

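The wrist view shows the caddy rim from columns 332 to 447 and rows 71 to 185, so its centre is about (389.5,128). The held lid spans columns 246 to 387 and its far edge is at row 170.

Run:
```python
from h import *
o=readout.get_obs();I=viewer.camera_info("wrist");t=o['tool_pos']
print(w(I,389.5,128,100),w(I,333,128,100),w(I,446.5,128,100),t)
c=np.array([t[0],t[1],t[2]-69.5]);a=np.linspace(0,2*np.pi,73)
P=np.array([px(I,c+[46*np.cos(k),46*np.sin(k),0]) for k in a]);print(P.min(0),P.max(0))
```

```text
[ 616.60474813 -249.57809085] [ 600.91381647 -211.57808703] [ 632.41771954 -287.87364822] [ 535.83068812 -226.74331447  218.18727552]
[244.8120775 167.3521026] [391.5530126  302.12329365]
```

```bash
python3 -m creep '0.01 -0.003 0 0 0 0 0;0.02 -0.006 0 0 0 0 0;0.02 -0.006 0 0 0 0 0;0.02 -0.005 0 0 0 0 0;0.0105 -0.0033 0 0 0 0 0;0 0 0 0 0 0 0;0 0 -0.004 0 0 0 0;0 0 -0.008 0 0 0 0'
python3 -m creep '0 0 -0.008 0 0 0 0;0 0 -0.006 0 0 0 0;0 0 -0.004 0 0 0 0;0 0 -0.003 0 0 0 0;0 0 -0.002 0 0 0 0;0 0 0 0 0 0 0;0 0 0 0 0 0 0;0 0 0 0 0 0 0'
```

```text
time: 5.03
tool_pos: [616.5, -250.4, 207.9]
tcp_rot: [3.141, -0.0, 0.392]
contact_force: [-0.5, -0.1, -1.4]
grip_width: 21.4
finger_force: 30.0
time: 5.7
tool_pos: [617.5, -250.6, 184.9]
tcp_rot: [3.141, -0.0, 0.392]
contact_force: [0.5, -0.3, -1.8]
grip_width: 21.2
finger_force: 30.0
```

```bash
python3 -m creep '0 0 -0.002 0 0 0 0;0 0 -0.002 0 0 0 0;0 0 -0.002 0 0 0 0;0 0 0 0 0 0 0;0 0 0 0 0 0 0'
python3 - <<'E'
from h import *
im=viewer.capture("side");c=im[240:380,360:520]
cv2.imwrite("pics/s1.png",cv2.resize(c,(640,560),interpolation=cv2.INTER_CUBIC)[:,:,::-1])
E
```

```text
time: 6.12
tool_pos: [617.2, -250.5, 178.3]
tcp_rot: [-3.141, 0.0, 0.392]
contact_force: [0.8, 0.1, -1.2]
grip_width: 21.3
finger_force: 30.0
```

View pics/s1.png

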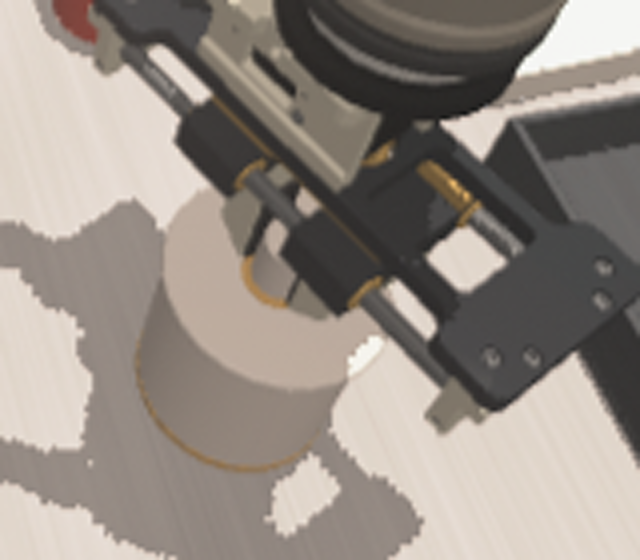

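The side picture shows the lid centred over the caddy, with the boss inside the mouth and no contact force. I go down in half-millimetre steps until it touches.

```bash
python3 -m creep '0 0 -0.0007 0 0 0 0;0 0 -0.0007 0 0 0 0;0 0 0 0 0 0 0;0 0 0 0 0 0 0'
python3 -m creep '0 0 -0.0005 0 0 0 0;0 0 -0.0005 0 0 0 0;0 0 0 0 0 0 0;0 0 0 0 0 0 0'
```

```text
time: 6.5
tool_pos: [617.3, -250.5, 177.1]
tcp_rot: [3.142, 0.0, 0.392]
contact_force: [-0.2, -0.2, -2.1]
grip_width: 21.3
finger_force: 30.0
time: 6.83
tool_pos: [617.3, -250.6, 176.7]
tcp_rot: [3.141, -0.0, 0.392]
contact_force: [-1.7, 0.3, 3.3]
grip_width: 21.0
finger_force: 30.0
```

```bash
python3 -m creep '0 0 -0.0003 0 0 0 0;0 0 0 0 0 0 0;0 0 0 0 0 0 25;0 0 0 0 0 0 40;0 0 0 0 0 0 55;0 0 0 0 0 0 60;0 0 0 0 0 0 60'
python3 -m creep '0 0 0.005 0 0 0 60;0 0 0.012 0 0 0 60;0 0 0.02 0 0 0 60;0 0 0.02 0 0 0 60;0 0 0.01 0 0 0 60;0 0 0 0 0 0 60'
```

```text
time: 7.42
tool_pos: [617.3, -250.5, 175.5]
tcp_rot: [-3.141, 0.0, 0.392]
contact_force: [-0.1, -0.2, -0.4]
grip_width: 45.3
finger_force: 0.0
time: 7.92
tool_pos: [618.4, -251.1, 246.8]
tcp_rot: [3.136, -0.004, 0.392]
contact_force: [0.4, 0.3, 0.2]
grip_width: 55.0
finger_force: 0.0
```

```bash
python3 -m creep '-0.005 0.015 0 0 0 0.0159 60;-0.0107 0.0293 -0.003 0 0 0.0159 60;-0.0107 0.0293 -0.003 0 0 0.0159 60;-0.0107 0.0293 -0.003 0 0 0.0159 60;-0.0107 0.0293 -0.003 0 0 0.0159 60;-0.0107 0.0293 -0.003 0 0 0.0159 60;-0.0107 0.0293 -0.003 0 0 0.0159 60;-0.0107 0.0293 -0.003 0 0 0.0159 60'
python3 -m creep '-0.0107 0.0293 -0.003 0 0 0.0159 60;-0.0107 0.0293 -0.003 0 0 0.0159 60;-0.0107 0.0293 -0.003 0 0 0.0159 60;-0.0107 0.0293 -0.003 0 0 0.0159 60;-0.0107 0.0293 -0.003 0 0 0.0159 60;-0.0107 0.0293 -0.003 0 0 0.0159 60;-0.0107 0.0293 -0.003 0 0 0.0159 60;-0.0107 0.0293 -0.003 0 0 0.0159 60'
python3 -m creep '-0.01 0.025 -0.003 0 0 0 60;-0.006 0.018 -0.002 0 0 0 60;0 0 0 0 0 0 60;0 0 0 0 0 0 60'
python3 - <<'E'
from h import *
o=readout.get_obs(); I=viewer.camera_info("wrist"); im=viewer.capture("wrist")
cv2.imwrite("pics/w3.png",im[:,:,::-1])
print(o['tool_pos'],o['tcp_rot'],o['joint_positions'])
print(px(I,[447,217.7,14]))
E
```

```text
time: 8.58
tool_pos: [536.2, -29.1, 221.0]
tcp_rot: [-3.141, 0.001, 0.52]
contact_force: [0.9, 0.4, 0.7]
grip_width: 55.4
finger_force: 0.0
time: 9.25
tool_pos: [450.7, 205.2, 197.2]
tcp_rot: [-3.141, 0.001, 0.647]
contact_force: [-0.6, 0.3, 0.8]
grip_width: 55.1
finger_force: 0.0
time: 9.58
tool_pos: [435.1, 247.4, 192.2]
tcp_rot: [-3.142, 0.001, 0.649]
contact_force: [0.3, -0.3, -0.7]
grip_width: 54.9
finger_force: 0.0
[435.10458317 247.42348065 192.23750729] [-3.14157573e+00  1.27438080e-03  6.48574447e-01] [ 3.63989629e-01  4.05795122e-01  1.73221953e+00 -4.04658182e-04
  1.00480591e+00  1.28642873e+00]
[348.07573402 201.28624189]
```

View pics/w3.png

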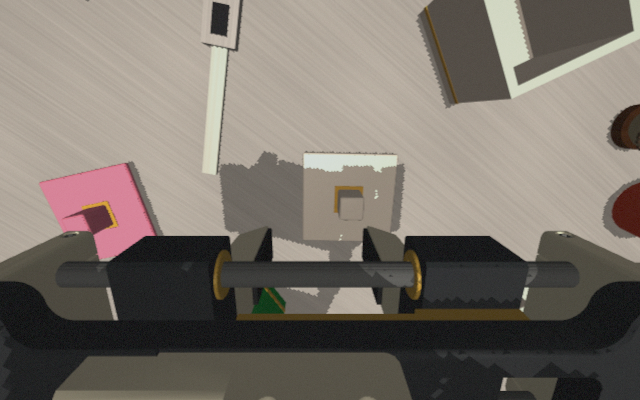

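The wrist picture shows the square lid's plate at corners (304,153) to (397,240), so its centre is (350.5,196.5) and it is in line with the tool. The knob top is at about (351,207). Before going down I check how close the gripper body comes to the green caddy.

Run:
```python
from h import *
I=viewer.camera_info("wrist");T=viewer.camera_info("top");t=readout.get_obs()['tool_pos']
print(w(I,350.5,196.5,14),w(I,351,207,44),t)
c,s=np.cos(.648),np.sin(.648)
# green outline corners in top image (rim) from top0
im=cv2.imread("pics/top0.png").astype(int); m=((im[:,:,1]>im[:,:,2]+25)&(im[:,:,1]>im[:,:,0]+25)).astype(np.uint8)
m[:220]=0;m[290:]=0;m[:,:225]=0;m[:,285:]=0
q=cv2.findNonZero(m);r=cv2.minAreaRect(q)
print(r)
for p in cv2.boxPoints(r):
    for z in(0,90):
        g=w(T,*p,z);d=g-[447.5,216];print(z,g,"toolx",d@[c,s],"tooly",d@[s,-c])
```

```text
[452.86795401 218.1512288 ] [450.23819793 219.83326534] [435.62700797 246.73151756 192.44151509]
((251.75001525878906, 258.7500305175781), (30.35786247253418, 30.674091339111328), 18.434947967529297)
0 [246.24448377 314.97735179] toolx -100.71748989985697 tooly -200.39033461864457
90 [250.07964059 299.84449489] toolx -106.79383475915944 tooly -186.01014620904806
0 [332.23290928 287.51766076] toolx -48.7340344952548 tooly -126.59491255716101
90 [331.06244414 273.98330775] toolx -57.83647878946356 tooly -116.51055795200892
0 [303.81187808 201.39899942] toolx -123.37453537470068 tooly -75.08787931872727
90 [304.29587907 192.87784976] toolx -128.13195150996148 tooly -68.00189030823181
0 [218.12931974 229.27303405] toolx -174.86403024723876 tooly -149.02903516724106
90 [223.60113732 219.12926043] toolx -176.62410174419753 tooly -137.63872878907608
```

```bash
python3 -m creep '0.004 -0.008 -0.005 0 0 0 60;0.005 -0.01 -0.019 0 0 0 60;0.004 -0.0075 -0.02 0 0 0 60;0.0015 -0.003 -0.02 0 0 0 60;0 0 -0.02 0 0 0 60;0 0 -0.013 0 0 0 60;0 0 -0.007 0 0 0 60;0 0 -0.003 0 0 0 60'
python3 -m creep '0 0 0 0 0 0 60;0 0 0 0 0 0 60'
```

```text
time: 10.3
tool_pos: [450.4, 217.0, 84.7]
tcp_rot: [-3.141, 0.002, 0.644]
contact_force: [-0.5, 0.1, 1.1]
grip_width: 55.0
finger_force: 0.0
time: 10.47
tool_pos: [450.9, 218.1, 86.4]
tcp_rot: [3.141, -0.001, 0.646]
contact_force: [0.9, -1.0, -0.3]
grip_width: 54.9
finger_force: 0.0
```

```bash
python3 -m creep '0 0 -0.001 0 0 0 0;0 0 -0.0005 0 0 0 0;0 0 0 0 0 0 0;0 0 0 0 0 0 0;0 0 0 0 0 0 0;0 0 0 0 0 0 0;0 0 0 0 0 0 0;0 0 0 0 0 0 0'
python3 -m creep '0 0 0 0 0 0 0;0 0 0 0 0 0 0'
python3 -m creep '0 0 0.005 0 0 0 0;0 0 0.015 0 0 0 0;0 0 0.025 0 0 0 0;0 0 0.03 0 0 0 0;0 0 0.03 0 0 0 0;0 0 0.015 0 0 0 0;0 0 0.005 0 0 0 0;0 0 0 0 0 0 0'
```

```text
time: 11.13
tool_pos: [450.3, 218.6, 84.5]
tcp_rot: [-3.142, -0.0, 0.646]
contact_force: [-0.8, 0.9, 2.8]
grip_width: 21.6
finger_force: 30.0
time: 11.3
tool_pos: [450.3, 218.6, 84.5]
tcp_rot: [-3.142, -0.0, 0.646]
contact_force: [-1.2, 2.0, 4.5]
grip_width: 21.9
finger_force: 30.0
time: 11.97
tool_pos: [450.6, 218.5, 210.3]
tcp_rot: [3.141, -0.002, 0.646]
contact_force: [-0.9, -0.2, -1.6]
grip_width: 22.2
finger_force: 30.0
```

```bash
python3 -m creep '0.008 -0.004 0 0 0 0.0549 0;0.02 -0.0105 0 0 0 0.0549 0;0.023 -0.012 0 0 0 0.0549 0;0.025 -0.012 0 0 0 0.0549 0;0.025 -0.012 0 0 0 0.0549 0;0.023 -0.012 0 0 0 0.0549 0;0.016 -0.008 0 0 0 0.0549 0;0.007 -0.004 0 0 0 0.0549 0'
python3 -m creep '0 0 0 0 0 0 0;0 0 0 0 0 0 0'
python3 - <<'E'
from h import *
o=readout.get_obs(); I=viewer.camera_info("wrist"); im=viewer.capture("wrist")
cv2.imwrite("pics/w4.png",im[:,:,::-1])
print(o['tool_pos'],o['tcp_rot'])
print(px(I,[634.4,213.9,90]))
t=o['tool_pos'];y=o['tcp_rot'][2];c,s=np.cos(y),np.sin(y)
for a,b in((46,46),(46,-46)):print("lid far corner",px(I,[t[0]+a*c-b*s,t[1]+a*s+b*c,t[2]-70]))
E
```

```text
time: 12.63
tool_pos: [598.6, 142.2, 206.4]
tcp_rot: [-3.139, 0.002, 1.086]
contact_force: [0.2, -0.3, -2.5]
grip_width: 21.5
finger_force: 30.0
time: 12.8
tool_pos: [596.5, 143.6, 207.1]
tcp_rot: [-3.138, 0.002, 1.083]
contact_force: [-0.7, -0.2, -2.3]
grip_width: 22.1
finger_force: 30.0
[596.51152892 143.64259143 207.06672255] [-3.13827938e+00  2.21970474e-03  1.08300788e+00]
[318.40334122 108.30594914]
lid far corner [238.85119923 167.43990774]
lid far corner [396.29864098 167.48941278]
```

View pics/w4.png

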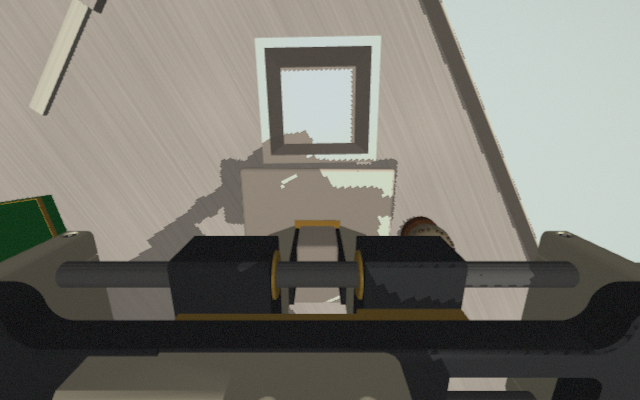

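The wrist picture shows the caddy rim corners at about (255,38), (381,36), (377,161) and (262,164). The lid's far edge runs from (242,168) to (395,169), about as predicted.

Run:
```python
from h import *
o=readout.get_obs();I=viewer.camera_info("wrist")
for c in([(255,38),(381,36),(377,161),(262,164)],[(265,47),(371,46),(367,153),(271,155)]):
    P=np.array([w(I,*p,90) for p in c]);E=np.roll(P,-1,0)-P
    print(P.mean(0),np.linalg.norm(E,axis=1),np.degrees(np.arctan2(E[:,1],E[:,0]))%90)
P=np.array([w(I,*p,o['tool_pos'][2]-70) for p in((242,168),(395,169))]);E=P[1]-P[0];print("lid",P.mean(0),np.linalg.norm(E),np.degrees(np.arctan2(E[1],E[0]))%90, P.mean(0)-46*np.array([np.cos(1.083),np.sin(1.083)]))
print(o['tool_pos'],o['tcp_rot'])
```

```text
[635.85876501 217.17555605] [84.09986565 83.75239002 86.41693328 84.91849619] [62.82514398 63.65553273 63.59946162 62.08604489]
[635.87435328 217.53919587] [71.34962258 71.747102   71.52359477 72.71413495] [62.50499715 62.76299755 63.28013618 62.62763999]
lid [618.02585076 183.90765994] 89.5057297308021 61.72031368213493 [596.46655357 143.27274017]
[596.23649366 144.08077354 207.59329088] [-3.13869222e+00  1.84775857e-03  1.08358193e+00]
```

```bash
python3 -m creep '0.005 0.009 0 0 0 0.009 0;0.01 0.018 0 0 0 0.009 0;0.01 0.018 0 0 0 0 0;0.0094 0.0176 0 0 0 0 0;0.005 0.01 0 0 0 0 0;0 0 0 0 0 0 0;0 0 -0.004 0 0 0 0;0 0 -0.008 0 0 0 0'
python3 -m creep '0 0 -0.008 0 0 0 0;0 0 -0.007 0 0 0 0;0 0 -0.004 0 0 0 0;0 0 -0.002 0 0 0 0;0 0 0 0 0 0 0;0 0 0 0 0 0 0;0 0 0 0 0 0 0'
python3 - <<'E'
from h import *
im=viewer.capture("side");c=im[110:220,290:430]
cv2.imwrite("pics/s2.png",cv2.resize(c,(700,550),interpolation=cv2.INTER_CUBIC)[:,:,::-1])
E
```

```text
time: 13.52
tool_pos: [636.5, 216.8, 197.8]
tcp_rot: [3.14, -0.001, 1.104]
contact_force: [0.1, -0.2, -1.7]
grip_width: 21.7
finger_force: 30.0
time: 14.1
tool_pos: [636.9, 216.5, 176.8]
tcp_rot: [3.141, -0.001, 1.103]
contact_force: [-0.2, -0.4, -1.0]
grip_width: 21.6
finger_force: 30.0
```

View pics/s2.png

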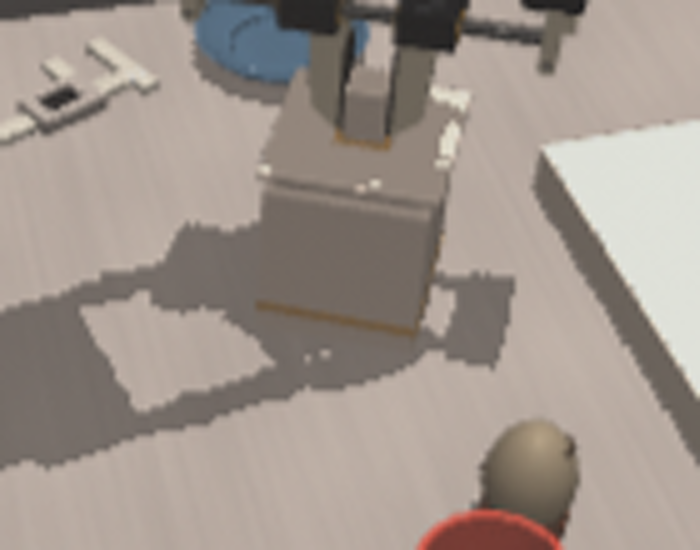

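The lid is above the square caddy and in line with it. I go down in small steps.

```bash
python3 -m creep '0 0 -0.002 0 0 0 0;0 0 -0.002 0 0 0 0;0 0 -0.002 0 0 0 0;0 0 -0.001 0 0 0 0;0 0 -0.0007 0 0 0 0;0 0 0 0 0 0 0;0 0 0 0 0 0 0'
python3 -m creep '0 0 -0.0007 0 0 0 0;0 0 -0.0007 0 0 0 0;0 0 0 0 0 0 0;0 0 0 0 0 0 0'
```

```text
time: 14.73
tool_pos: [636.7, 216.6, 168.6]
tcp_rot: [3.141, 0.0, 1.103]
contact_force: [-0.3, -0.9, -2.1]
grip_width: 21.9
finger_force: 30.0
time: 15.07
tool_pos: [636.7, 216.6, 167.2]
tcp_rot: [3.142, 0.0, 1.103]
contact_force: [0.7, -0.4, -2.2]
grip_width: 22.1
finger_force: 30.0
```

```bash
python3 -m creep '0 0 -0.0004 0 0 0 0;0 0 -0.0004 0 0 0 0;0 0 0 0 0 0 0;0 0 0 0 0 0 0'
python3 -m creep '0 0 -0.0003 0 0 0 0;0 0 0 0 0 0 0;0 0 0 0 0 0 0'
```

```text
time: 15.4
tool_pos: [636.7, 216.6, 166.6]
tcp_rot: [3.141, -0.0, 1.103]
contact_force: [-0.4, 0.1, -0.7]
grip_width: 21.8
finger_force: 30.0
time: 15.65
tool_pos: [636.8, 216.6, 166.6]
tcp_rot: [3.141, -0.0, 1.103]
contact_force: [-1.5, -1.1, 2.7]
grip_width: 21.7
finger_force: 30.0
```

Contact. I release, lift and back off so both lids can be seen.

```bash
python3 -m creep '0 0 -0.0003 0 0 0 0;0 0 0 0 0 0 0;0 0 0 0 0 0 25;0 0 0 0 0 0 40;0 0 0 0 0 0 55;0 0 0 0 0 0 60;0 0 0 0 0 0 60'
python3 -m creep '0 0 0.005 0 0 0 60;0 0 0.012 0 0 0 60;0 0 0.02 0 0 0 60;0 0 0.025 0 0 0 60;0 0 0.025 0 0 0 60;-0.01 -0.01 0.01 0 0 0 60;-0.025 -0.02 0 0 0 0 60;-0.03 -0.025 0 0 0 0 60'
python3 -m creep '-0.03 -0.025 0 0 0 0 60;-0.03 -0.025 0 0 0 0 60;-0.03 -0.025 0 0 0 0 60;-0.03 -0.025 0 0 0 0 60;-0.02 -0.015 0 0 0 0 60;-0.01 -0.005 0 0 0 0 60;0 0 0 0 0 0 60;0 0 0 0 0 0 60'
python3 - <<'E'
from h import *
a=viewer.capture("side")[:,:,::-1];b=viewer.capture("top")[:,:,::-1]
r=lambda c,h:cv2.resize(c,None,fx=h/c.shape[0],fy=h/c.shape[0],interpolation=cv2.INTER_CUBIC)[:,:390]
p=np.vstack([np.hstack([r(a[110:200,310:410],290),r(a[260:370,380:470],290),]),])
q=np.hstack([r(b[110:165,240:295],290),r(b[115:170,400:455],290)])
H=np.zeros((590,800,3),np.uint8);H[:290,:p.shape[1]]=p;H[300:590,:q.shape[1]]=q
cv2.imwrite("pics/end.png",H)
E
```

```text
time: 16.23
tool_pos: [636.7, 216.6, 165.6]
tcp_rot: [-3.142, 0.0, 1.103]
contact_force: [-0.5, -1.0, -0.6]
grip_width: 45.2
finger_force: 0.0
time: 16.9
tool_pos: [572.1, 161.9, 264.7]
tcp_rot: [3.138, -0.003, 1.105]
contact_force: [0.3, -0.7, 0.6]
grip_width: 55.4
finger_force: 0.0
time: 17.57
tool_pos: [422.5, 41.7, 264.0]
tcp_rot: [3.139, -0.001, 1.102]
contact_force: [0.6, 0.1, -0.4]
grip_width: 54.8
finger_force: 0.0
```

View pics/end.png

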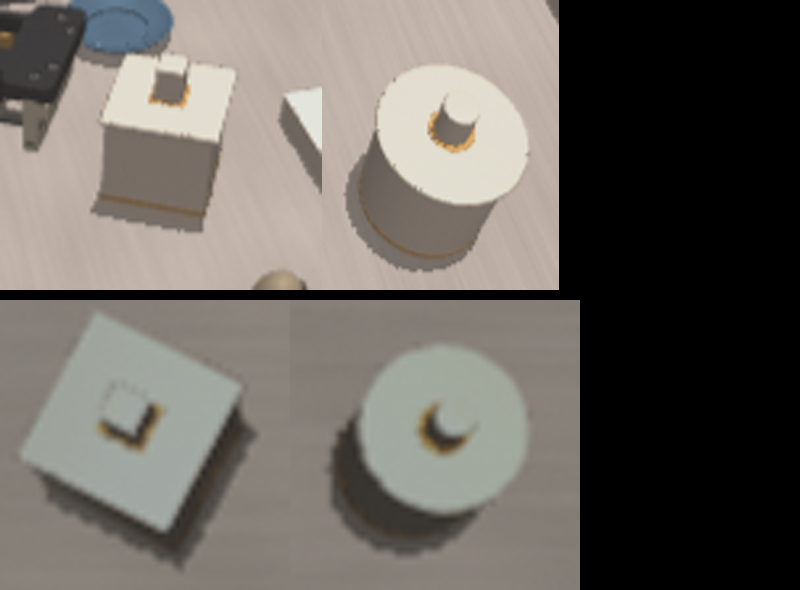

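Both lids are flat and seated, the square one is in line with its caddy, and both caddies stand upright. I hand the job in.

```bash
python3 -c "
from plant import order; print(order.close_job())"
```

```text
the job is handed in; nothing more can be done
None
```

I put the round and square lids on their own caddies, seated flat with the square lid in line, both caddies upright, and handed the job in after about 18 s of robot time; the hand-in returned no verdict.

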